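# Seal the sweets canister with its nested lid set, then hold the cover up

## Robot

A 6-joint arm with a two-finger parallel gripper is mounted at the origin on a cart in front of the work surface, level with it; the furniture and walls round the work are solid. World frame = base frame: x ahead of the robot, y to its left, z up, the work surface at z = 0. Lengths are in m, angles in rad, forces in N, time in s.
With the tool pointing down it reaches from about 0.325 to 0.775 m from the base axis. Payload 5.5 kg.
Tool frame: the origin (TCP) lies between the finger pads; the fingertips stand 22 mm ahead of it and the grasp point (between the pads) lies 3 mm ahead of it (finger_overhang is the z of the fingertips in the tool frame, in m); z points along the fingers, y is the line along which they close (so a half turn about z gives the same grasp; the last joint's range is limited). The gripper opens to 88 mm and grips with 3 to 60 N. Pads are 20 mm wide; open, the fingers measure 115 mm over their backs; the gripper's body (75 mm by 178 mm) begins 61 mm behind the grasp point.
Start: joints at [-1.3, 0.091, 1.231, -0, 1.82, -0.057], TCP at [0.193, -0.568, 0.245] pointing down, gripper open.
Joint ranges: [-2.87, 2.87], [-0.86, 2.18], [0.17, 2.46], [-1.51, 4.65], [0.06, 2.69], [-2.65, 2.65]. Speed limits (rad/s): [2.57, 2.57, 3.01, 3.14, 3.14, 3.14].

## Interface

Orientations are given as [roll, pitch, yaw] about the fixed x, y, z axes, in that order (R = Rz(yaw) Ry(pitch) Rx(roll)).
In Python, from station import get_state, grab_frame, close_job, finger_overhang gives the robot as it stands.
- The arm moves only by the tool move_arm, never from a script. Its argument "series" is a list of rows, each an object of numbers: "x", "y", "z": the shift along the tool's x, y, z in m; "wx", "wy", "wz": the turn, a rotation vector about the tool's x, y, z in rad. A call has exactly 5 rows; each row is the pose to reach, as a shift and turn from the pose commanded when the call began, along the tool's axes at that moment; what a row does not reach only later rows make up. A row lasts 1/10 s, in which the tool goes at most 50 mm and 8.59 degrees, less where a joint would pass 70% of its speed; a pose out of reach is approached as far as the arm can. A call with a gripper value outside its range is refused whole. "hand" is the opening, from -1 (shut) to 1 (fully open), set as the call begins (left out, the last holds). The fingers move at their own pace and stop on an object; "grip_force" is the grip in N (left out, the last holds). Time passes only in rows, so rows that repeat a pose let the fingers close, or fill a call up. It gives the time, the measured TCP pose, the force, the opening and the grip force at its end, in the units of the state.
- get_state(): the state, without advancing time (a new reading comes with each control period).
- grab_frame(name): name is "scene" or "top"; returns a dict with "frame" (420x560x3 uint8, red, green, blue), "vfov" (degrees; the focal length in pixels is half the picture's height over the tangent of half this angle, whatever the lens; pixels are square), "cx", "cy" (the principal point, pixels), "camera_from_world" (4x4, takes a point from world to camera coordinates). Camera axes: x right, y down, z forward; pixel columns grow to the right and rows downward; lengths in m; the calibration is good to about 2 mm. A picture is of the moment at which its call begins. There is no depth.
- close_job(): hands the job in; it is judged then, once.
The state is a dict: "clock": time; "q": joint angles; "qvel": joint speeds; "tau": joint torques, N m; "tcp_pos": TCP position; "tool_rot": TCP orientation; "contact_force": force on the tool from outside, world axes, zero at the start; "ft_torque": the same for the moment, N m; "width": opening from 0.0 (shut) to 1.0 (fully open); "gripper_force": force on a finger pad.
Only numpy, scipy, OpenCV 4.12 (cv2) and the standard library are available. Lean on these libraries where they do the work, as an engineer would, in place of code of your own. Each camera call takes 0.05 s, during which the arm holds its last target. There are 200 camera calls.

## Task

Close the sweets canister with its nested lid set: carry the set as one by the inner lid's knob, with the brass cover resting on it, lower it without dropping until the inner lid is fully home in the mouth, and let go of the knob. Then grip the brass cover by its rim and lift it alone, level and straight up about 10 cm, with the inner lid left home, and finish while still holding the cover there above the canister. Do not shift the canister, red tin, ribbon spool or chocolate piece, nor part the cover from the inner lid before that lid is home.

Things in the scene. Friction and masses are not known exactly. Their poses are not given: they have to be found in the camera images.
- canister: Loose blue ceramic canister, 0.9 kg, 95 mm tall, open, sweets inside. Body 76 mm across up to 52 mm high, shoulder to 60 mm, then a neck 54-55 mm across up to the rim; mouth 46 mm across, free to 25 mm depth. Origin: centre of its underside; z up.
- canister_mouth (a point): Centre of the canister's mouth, level with the rim, 95 mm above its underside; z up, along the canister's axis.
- inner_lid: Loose inner lid, about 70 g. Up from its origin (centre of underside, z up): rubber plug 41 mm across (foot tapers to 35) 0-14 mm, wooden flange 57 mm across 14-18, stem 14 mm across, dark wooden knob 20 mm across 28-54 mm: grip it there. Home: flange on the rim, origin 14 mm below the rim, plug 2.5 mm clear all round. Starts upright on the marble coaster, inside the cover.
- cover: Loose brass cover, about 70 g: skirt 66 mm across, 3 mm wall, 20 mm tall with its 4 mm top plate, whose 30 mm hole lets the knob through. Origin: centre of the skirt's lower edge, z up. Nested, it lies loose on the inner lid's flange, origin 2 mm above that lid's origin, top 22 mm; raising that lid raises both. On the canister the skirt hangs 12 mm down round the neck, 3 mm clear.
- lid_mat: Fixed round marble coaster 90 mm in diameter, 5 mm thick, on which the lid set stands at the start. Origin: centre of its underside.
- red_tin: Loose red round tin with a cream lid, 64 mm in diameter, 64 mm tall; a bystander. Origin: centre of its underside.
- red_spool: Loose red ribbon spool, 53 mm in diameter, 22 mm tall, lying flat; a bystander. Origin: centre of its underside.
- choc_piece: Loose dark chocolate piece, 41 x 46 x 16 mm; a bystander. Origin: centre of its underside.
Things that resemble listed ones, but are neither listed nor needed, are in the scene too. What is meant by the inner_lid is not orange, and is the larger of those in its own colour.

How it is judged:
On the way, in this order (a step that is already met when the one before it is completed fails the run):
1. the lid set sits on the canister: inner lid fully home in the mouth, cover still nested on it, knob let go (horizontal distance between inner_lid and canister_mouth below 0.006 m and z of inner_lid in the frame of canister_mouth between -0.018 and -0.0115 m and angle between the z axis of inner_lid and the z axis of canister, either way round below 0.08 rad and z of cover in the frame of inner_lid below 0.006 m and contact force between the fingers and inner_lid below 0.05 N), for 0.2 s.
2. the cover alone is held clear above the canister, the inner lid still home (horizontal distance between inner_lid and canister_mouth below 0.006 m and z of inner_lid in the frame of canister_mouth between -0.018 and -0.0115 m and angle between the z axis of inner_lid and the z axis of canister, either way round below 0.08 rad and z of cover in the frame of canister_mouth above 0.07 m and horizontal distance between cover and canister_mouth below 0.06 m and angle between cover's own z axis and vertical below 0.25 rad and contact force between the fingers and cover above 0.5 N and contact force between cover and inner_lid below 0.05 N and contact force between cover and canister below 0.05 N), for 0.2 s.
At the end, for the whole second after the job is handed in: Inner lid home in the mouth (6 mm sideways, underside 11.5-18 mm below the rim, 0.08 rad), untouched; cover gripped, at rest, lower edge over 70 mm above the rim, within 60 mm of the mouth's axis, level to 0.25 rad, touching neither lid nor canister; canister upright to 0.1 rad (all of step 2 and contact force between the fingers and inner_lid below 0.05 N and linear speed of each of cover, inner_lid below 0.03 m/s and angle between canister's own z axis and vertical below 0.1 rad); the arm keeps its last pose, push and grip.
It fails at once if the cover comes off the inner lid (12 mm up or 15 mm sideways) while that lid is not home in the mouth (within 5 mm in height, 8 mm sideways) ((z of cover in the frame of inner_lid above 0.014 m or horizontal distance between cover and inner_lid above 0.015 m) and z of cover in the frame of inner_lid above 0.006 m and (z of inner_lid in the frame of canister_mouth above -0.009 m or horizontal distance between inner_lid and canister_mouth above 0.008 m)).
It fails at once if the lid set is dropped: over the mouth, more than 10 mm above its seat, and not held by the fingers (horizontal distance between inner_lid and canister_mouth below 0.03 m and z of inner_lid in the frame of canister_mouth above -0.004 m and contact force between the fingers and inner_lid below 0.05 N and contact force between the fingers and cover below 0.05 N).
It fails at once if the canister is shifted by more than 20 mm or tipped by more than 0.2 rad (distance of canister from where it was at the start of the episode above 0.02 m or angle between canister's own z axis and vertical above 0.2 rad).
It fails at once if the red tin, the ribbon spool or the chocolate piece is moved by more than 20 mm (distance of any of red_tin, red_spool, choc_piece from where it was at the start of the episode above 0.02 m).
It also fails if it takes over 56 s, if anything falls off the work surface, if the arm or the gripper's body presses on something with over 40 N, if the wrist force passes 120 N, or if a joint passes its speed limit or range.

## Working session

There is one attempt and no reset: what is moved stays moved. The work goes in short steps, Python scripts to look and compute and a tool call to move; the robot and the scene stay as the last step left them, time stands still between calls to the robot, and variables do not carry over. Pictures are saved under pics/ and viewed, at most 10 in all, crops included, and the job is handed in when it is done.

Besides the shell and the picture viewer there is one more tool, called after "Emit:" by a JSON object that holds its "api" and its "payload". move_arm: Moves the arm, as the interface text tells. Its arguments: {"type":"object","properties":{"series":{"type":"array"},"hand":{"type":"number"},"grip_force":{"type":"number"}},"required":["series"]}

```bash
mkdir -p pics; cat > h.py <<'E'
import numpy as np,cv2
from station import *
def snap(n,f):
    d=grab_frame(n); cv2.imwrite('pics/'+f+'.png',d['frame'][:,:,::-1]); np.savez('pics/'+f+'.npz',**{k:d[k] for k in('vfov','cx','cy','camera_from_world')}); return d
def ray(f,u,v):
    d=np.load('pics/'+f+'.npz'); F=210/np.tan(np.radians(d['vfov'])/2); T=d['camera_from_world']
    r=T[:3,:3].T@np.array([(u-d['cx'])/F,(v-d['cy'])/F,1]); return -T[:3,:3].T@T[:3,3],r
def atz(f,u,v,z):
    o,r=ray(f,u,v); return (o+r*(z-o[2])/r[2]).round(4)
def proj(f,p):
    d=np.load('pics/'+f+'.npz'); F=210/np.tan(np.radians(d['vfov'])/2); c=d['camera_from_world']@np.append(p,1)
    return np.array([d['cx']+F*c[0]/c[2],d['cy']+F*c[1]/c[2]])
E
python3 -c "
from h import *
for n in('scene','top'):
    d=snap(n,n); o,r=ray(n,280,210);print(n,d['vfov'],d['cx'],d['cy'],o,r)
print(get_state(),finger_overhang)"
```

```text
scene 55.90603351563221 268.7639903774722 202.16716857137243 [0.12962223 0.5866759  0.71626119] [ 0.41898322 -0.52571828 -0.74112838]
top 55.46082544235194 274.3296948220547 205.91091082556315 [0.36579312 0.16924193 0.90859154] [ 0.1824429  -0.02063346 -0.98315569]
{'clock': 0.1, 'q': array([-1.29967288e+00,  9.17469707e-02,  1.23173283e+00, -1.89560268e-05,
        1.81979033e+00, -5.67103123e-02]), 'qvel': array([ 0.00070628, -0.00157509, -0.0008002 , -0.00017502, -0.00134162,
       -0.00182683]), 'tau': array([ 2.69189361e-03, -4.47857916e+01, -4.07570279e+01,  7.00781727e-02,
        2.85072316e-02, -1.26076579e-04]), 'tcp_pos': array([ 0.19312344, -0.56783729,  0.24366026]), 'tool_rot': array([-3.13991683e+00, -7.67295249e-05,  3.27829036e-01]), 'contact_force': array([-0.18388603, -0.50484953, -0.04347773]), 'ft_torque': array([-0.01547579, -0.00189257,  0.01270287]), 'gripper_force': 0.0, 'width': 1.0018904121671437} 0.022
```

View pics/top.png

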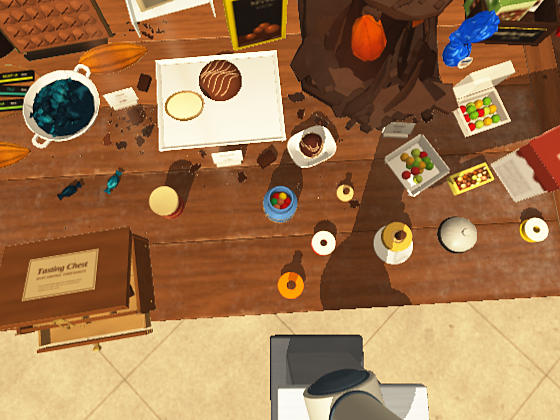

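View pics/scene.png

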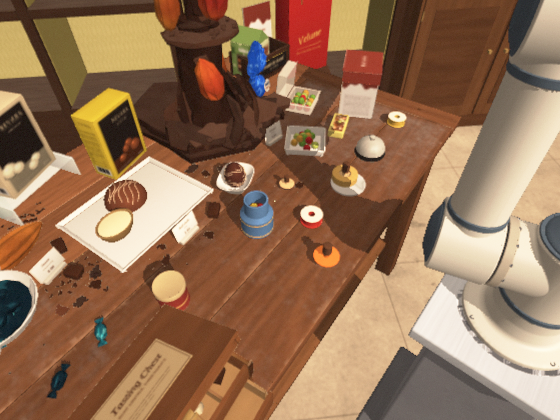

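Candidates for the lid set, by top pixel: the brass set with a dark knob on the coaster (397,240), a small brass lid (345,192), an orange lid (290,285) and a silver cloche (458,234). I choose the first because it is the larger brass one, stands on marble and isn't orange. I'll check it in a crop of both views.

```bash
python3 -c "
from h import *
a=cv2.imread('pics/top.png');b=cv2.imread('pics/scene.png')
def c(im,x,y,w=50,h=37): return cv2.resize(im[y-h:y+h,x-w:x+w],(400,296),interpolation=cv2.INTER_CUBIC)
cv2.imwrite('pics/crop.png',np.vstack([np.hstack([c(a,397,240),c(a,281,203)]),np.hstack([c(b,346,178),c(b,257,213)])]))"
```

```text
(no output)
```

View pics/crop.png

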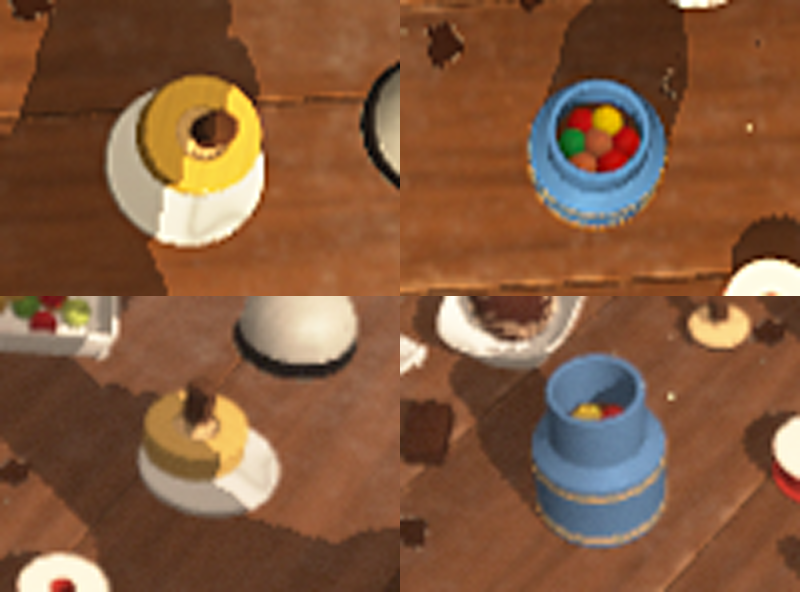

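```bash
python3 -c "
from h import *
def g(o,x,y): return (o[0]+(x+.5)/4-.5,o[1]+(y+.5)/4-.5)
T=(347,203);S=(296,141);Tc=(231,166);Sc=(207,176)
def show(n,f,o,x,y,z): p=g(o,x,y);print(n,p,atz(f,*p,z))
show('cover top','top',T,203,131,.027);show('cover top','scene',S,195,126,.027)
show('knobtop','top',T,217,128,.059);show('knobtop','scene',S,202,92,.059)
show('coaster L/R','top',T,107,165,.005);show('coasterR','top',T,264,165,.005);
show('coaster c','top',T,185,167,.005);show('coaster c scene','scene',S,209,168,.005)
show('rim','top',Tc,200,130,.095);show('rim','scene',Sc,195,86,.095)
show('rimL','top',Tc,150,130,.095);show('rimR','top',Tc,250,130,.095)
for n,u,v,z in(('tin',164,201,.064),('red donut',322,243,.022),('choc',267,157,.016),('orange',290,285,.03),('small',345,192,.03),('cloche',458,234,.04)):print(n,atz('top',u,v,z))
"
```

```text
cover top (397.375, 235.375) [ 0.4702 -0.1093  0.027 ]
cover top (344.375, 172.125) [ 0.4721 -0.1079  0.027 ]
knobtop (400.875, 234.625) [ 0.4679 -0.1068  0.059 ]
knobtop (346.125, 163.625) [ 0.4696 -0.1051  0.059 ]
coaster L/R (373.375, 243.875) [ 0.4538 -0.0604  0.005 ]
coasterR (412.625, 243.875) [ 0.4531 -0.1495  0.005 ]
coaster c (392.875, 244.375) [ 0.4524 -0.1046  0.005 ]
coaster c scene (347.875, 182.625) [ 0.4545 -0.1015  0.005 ]
rim (280.625, 198.125) [0.5419 0.1506 0.095 ]
rim (255.375, 197.125) [0.5466 0.1499 0.095 ]
rimL (268.125, 198.125) [0.5421 0.1766 0.095 ]
rimR (293.125, 198.125) [0.5417 0.1245 0.095 ]
tin [0.5441 0.4015 0.064 ]
red donut [0.455  0.0581 0.022 ]
choc [0.6574 0.1794 0.016 ]
orange [0.3641 0.131  0.03  ]
small [0.5691 0.0035 0.03  ]
cloche [ 0.4706 -0.2384  0.04  ]
```

```bash
cat > fit.py <<'E'
from h import *
from scipy.optimize import minimize
def circ(p,r,z,n=60):
    t=np.linspace(0,2*np.pi,n); return np.c_[p[0]+r*np.cos(t),p[1]+r*np.sin(t),np.full(n,z)]
def sil(f,rings,groups,p,roi,s=8):
    x0,y0,x1,y1=roi; m=np.zeros(((y1-y0)*s,(x1-x0)*s),np.uint8)
    for g in groups:
        P=np.array([proj(f,q) for i in g for q in circ(p,*rings[i])])
        h=cv2.convexHull((((P+.5)-[x0,y0])*s).astype(np.float32)); cv2.fillPoly(m,[h.astype(np.int32)],255)
    return cv2.resize(m,(x1-x0,y1-y0),interpolation=cv2.INTER_AREA)/255.
can=[(.038,0),(.038,.052),(.0272,.06),(.0272,.095)]; cg=[(0,1),(1,2),(2,3)]
def fit(f,mask,rings,groups,p0,roi):
    x0,y0,x1,y1=roi; M=mask[y0:y1,x0:x1].astype(float)
    c=lambda p:((sil(f,rings,groups,p,roi)-M)**2).sum()
    r=minimize(c,p0,method='Nelder-Mead',options=dict(initial_simplex=[p0,np.add(p0,[.006,0]),np.add(p0,[0,.006])],xatol=1e-4)); return r.x.round(4),r.fun,M.sum()
def blue(f):
    h=cv2.cvtColor(cv2.imread('pics/'+f+'.png'),cv2.COLOR_BGR2HSV); m=cv2.inRange(h,(95,70,40),(125,255,255)); return m
def fill(m,roi):
    x0,y0,x1,y1=roi; o=np.zeros_like(m); s=m[y0:y1,x0:x1]; c,_=cv2.findContours(s.copy(),cv2.RETR_EXTERNAL,cv2.CHAIN_APPROX_NONE)
    cv2.drawContours(o[y0:y1,x0:x1],[cv2.convexHull(max(c,key=cv2.contourArea)) if 0 else max(c,key=cv2.contourArea)],-1,1,-1); return o
if __name__=='__main__':
    for f,roi in(('top',(255,178,310,230)),('scene',(230,185,285,245))):
        print(f,fit(f,fill(blue(f),roi),can,cg,(.544,.15),roi))
E
python3 fit.py
```

```text
top (array([0.5437, 0.151 ]), np.float64(114.32347558631295), np.float64(905.0))
scene (array([0.5727, 0.1224]), np.float64(313.31938485198003), np.float64(842.0))
```

Emit:
{"api": "move_arm", "payload": {"series": [{"x":0,"y":0,"z":0,"wz":0.13},{"wz":0.26},{"wz":0.328},{"wz":0.328},{"wz":0.328}], "hand": 0.2, "grip_force": 20}}

```text
validation failed for argument at $.se...
```

Emit:
{"api": "move_arm", "payload": {"series": [{"x":0,"y":0,"z":0,"wx":0,"wy":0,"wz":0.13},{"x":0,"y":0,"z":0,"wx":0,"wy":0,"wz":0.26},{"x":0,"y":0,"z":0,"wx":0,"wy":0,"wz":0.328},{"x":0,"y":0,"z":0,"wx":0,"wy":0,"wz":0.328},{"x":0,"y":0,"z":0,"wx":0,"wy":0,"wz":0.328}], "hand": 0.2, "grip_force": 20}}

```text
clock: 0.6
tcp_pos: [0.1931, -0.568, 0.2442]
tool_rot: [-3.141, 0.0, 0.002]
contact_force: [-0.2, -0.4, -0.3]
width: 0.613
gripper_force: 0.0
```

Emit:
{"api": "move_arm", "payload": {"series": [{"x":0.02,"y":-0.033,"z":0,"wx":0,"wy":0,"wz":0},{"x":0.04,"y":-0.066,"z":0,"wx":0,"wy":0,"wz":0},{"x":0.06,"y":-0.1,"z":0,"wx":0,"wy":0,"wz":0},{"x":0.08,"y":-0.133,"z":0,"wx":0,"wy":0,"wz":0},{"x":0.1,"y":-0.166,"z":0,"wx":0,"wy":0,"wz":0}]}}

```text
clock: 1.1
tcp_pos: [0.2937, -0.4007, 0.2446]
tool_rot: [3.142, -0.0, 0.001]
contact_force: [1.2, -0.0, -0.3]
width: 0.601
gripper_force: 0.0
```

Emit:
{"api": "move_arm", "payload": {"series": [{"x":0.02,"y":-0.033,"z":0,"wx":0,"wy":0,"wz":0},{"x":0.04,"y":-0.066,"z":0,"wx":0,"wy":0,"wz":0},{"x":0.06,"y":-0.1,"z":0,"wx":0,"wy":0,"wz":0},{"x":0.08,"y":-0.133,"z":0,"wx":0,"wy":0,"wz":0},{"x":0.1,"y":-0.166,"z":0,"wx":0,"wy":0,"wz":0}]}}

```text
clock: 1.6
tcp_pos: [0.3937, -0.2346, 0.2447]
tool_rot: [3.141, -0.0, 0.001]
contact_force: [0.6, -0.3, -0.3]
width: 0.595
gripper_force: 0.0
```

Emit:
{"api": "move_arm", "payload": {"series": [{"x":0.02,"y":-0.033,"z":0.01,"wx":0,"wy":0,"wz":0},{"x":0.04,"y":-0.066,"z":0.03,"wx":0,"wy":0,"wz":0},{"x":0.06,"y":-0.1,"z":0.06,"wx":0,"wy":0,"wz":0},{"x":0.0765,"y":-0.128,"z":0.09,"wx":0,"wy":0,"wz":0},{"x":0.0765,"y":-0.128,"z":0.1,"wx":0,"wy":0,"wz":0}]}}

```text
clock: 2.1
tcp_pos: [0.4695, -0.1046, 0.1408]
tool_rot: [-3.139, 0.005, 0.006]
contact_force: [-1.0, -0.7, -0.2]
width: 0.595
gripper_force: 0.0
```

Emit:
{"api": "move_arm", "payload": {"series": [{"x":0,"y":0.002,"z":0.02,"wx":0,"wy":0,"wz":0},{"x":0,"y":0.002,"z":0.04,"wx":0,"wy":0,"wz":0},{"x":0,"y":0.002,"z":0.05,"wx":0,"wy":0,"wz":0},{"x":0,"y":0.002,"z":0.05,"wx":0,"wy":0,"wz":0},{"x":0,"y":0.002,"z":0.05,"wx":0,"wy":0,"wz":0}]}}

```text
clock: 2.6
tcp_pos: [0.47, -0.1107, 0.0956]
tool_rot: [3.141, -0.001, -0.0]
contact_force: [-0.0, -0.1, -0.3]
width: 0.597
gripper_force: 0.0
```

```bash
python3 -c "
from h import *
snap('scene','s2');snap('top','t2')
a=cv2.imread('pics/t2.png');b=cv2.imread('pics/s2.png')
def c(im,x,y,w=50,h=60): return cv2.resize(im[y-h:y+h,x-w:x+w],(400,480),interpolation=cv2.INTER_CUBIC)
cv2.imwrite('pics/crop2.png',np.hstack([c(a,397,230),c(b,346,165)]))
s=get_state();print(s['tcp_pos'],s['tool_rot'],s['width']);p=s['tcp_pos']+[0,0,-.022];print(proj('t2',p),proj('s2',p))"
```

```text
[ 0.47036851 -0.11061238  0.09614765] [ 3.14084787e+00 -2.18409535e-03 -3.57011801e-04] 0.5994035892969434
[404.89437689 232.57568833] [347.80314906 157.73974863]
```

View pics/crop2.png

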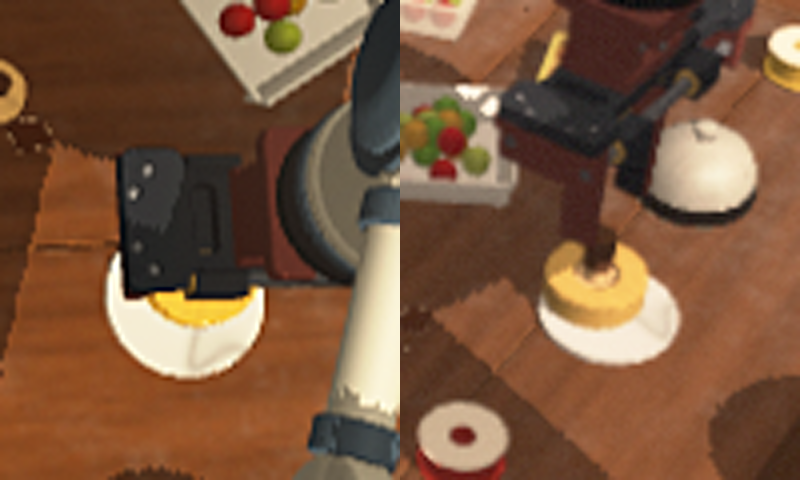

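The picture shows the fingers straddling the dark knob, at crop (600,245) in the scene view, with the tips midway at about scene (347.5,158.5), where predicted. The set is undisturbed. I'll centre 4 mm in y, descend and close.

Emit:
{"api": "move_arm", "payload": {"series": [{"x":-0.0005,"y":-0.004,"z":0,"wx":0,"wy":0,"wz":0},{"x":-0.0005,"y":-0.004,"z":0.015,"wx":0,"wy":0,"wz":0},{"x":-0.0005,"y":-0.004,"z":0.03,"wx":0,"wy":0,"wz":0},{"x":-0.0005,"y":-0.004,"z":0.041,"wx":0,"wy":0,"wz":0},{"x":-0.0005,"y":-0.004,"z":0.041,"wx":0,"wy":0,"wz":0}]}}

```text
clock: 3.2
tcp_pos: [0.4678, -0.1057, 0.0507]
tool_rot: [-3.14, 0.004, -0.0]
contact_force: [-0.3, 0.1, -0.1]
width: 0.597
gripper_force: 0.0
```

Emit:
{"api": "move_arm", "payload": {"series": [{"x":0,"y":0,"z":0,"wx":0,"wy":0,"wz":0},{"x":0,"y":0,"z":0,"wx":0,"wy":0,"wz":0},{"x":0,"y":0,"z":0,"wx":0,"wy":0,"wz":0},{"x":0,"y":0,"z":0,"wx":0,"wy":0,"wz":0},{"x":0,"y":0,"z":0,"wx":0,"wy":0,"wz":0}], "hand": -1, "grip_force": 25}}

```text
clock: 3.7
tcp_pos: [0.4696, -0.1064, 0.0541]
tool_rot: [3.141, -0.001, -0.0]
contact_force: [0.5, -1.8, 1.9]
width: 0.224
gripper_force: 25.0
```

Emit:
{"api": "move_arm", "payload": {"series": [{"x":0,"y":0,"z":0,"wx":0,"wy":0,"wz":0},{"x":0,"y":0,"z":0,"wx":0,"wy":0,"wz":0},{"x":0,"y":0,"z":0,"wx":0,"wy":0,"wz":0},{"x":0,"y":0,"z":0,"wx":0,"wy":0,"wz":0},{"x":0,"y":0,"z":0,"wx":0,"wy":0,"wz":0}]}}

```text
clock: 4.2
tcp_pos: [0.4696, -0.1064, 0.0541]
tool_rot: [3.141, -0.001, -0.0]
contact_force: [-0.2, -3.1, 4.8]
width: 0.225
gripper_force: 25.0
```

Emit:
{"api": "move_arm", "payload": {"series": [{"x":0,"y":0,"z":-0.003,"wx":0,"wy":0,"wz":0},{"x":0,"y":0,"z":-0.01,"wx":0,"wy":0,"wz":0},{"x":0,"y":0,"z":-0.022,"wx":0,"wy":0,"wz":0},{"x":0,"y":0,"z":-0.036,"wx":0,"wy":0,"wz":0},{"x":0,"y":0,"z":-0.05,"wx":0,"wy":0,"wz":0}]}}

```text
clock: 4.7
tcp_pos: [0.4694, -0.1061, 0.1052]
tool_rot: [3.142, -0.001, -0.0]
contact_force: [-0.3, -0.3, -1.0]
width: 0.222
gripper_force: 25.0
```

Emit:
{"api": "move_arm", "payload": {"series": [{"x":0,"y":0,"z":-0.016,"wx":0,"wy":0,"wz":0},{"x":0,"y":0,"z":-0.033,"wx":0,"wy":0,"wz":0},{"x":0,"y":0,"z":-0.05,"wx":0,"wy":0,"wz":0},{"x":0,"y":0,"z":-0.066,"wx":0,"wy":0,"wz":0},{"x":0,"y":0,"z":-0.08,"wx":0,"wy":0,"wz":0}]}}

```text
clock: 5.2
tcp_pos: [0.4695, -0.1062, 0.1857]
tool_rot: [3.141, -0.001, -0.0]
contact_force: [-0.2, 0.7, -2.6]
width: 0.224
gripper_force: 25.0
```

Emit:
{"api": "move_arm", "payload": {"series": [{"x":0.003,"y":-0.01,"z":0,"wx":0,"wy":0,"wz":0},{"x":0.008,"y":-0.03,"z":0,"wx":0,"wy":0,"wz":0},{"x":0.015,"y":-0.055,"z":0,"wx":0,"wy":0,"wz":0},{"x":0.022,"y":-0.08,"z":0,"wx":0,"wy":0,"wz":0},{"x":0.03,"y":-0.105,"z":0,"wx":0,"wy":0,"wz":0}]}}

```text
clock: 5.7
tcp_pos: [0.4992, 0.0005, 0.1828]
tool_rot: [-3.141, 0.001, -0.0]
contact_force: [0.3, -0.7, -1.5]
width: 0.22
gripper_force: 25.0
```

Emit:
{"api": "move_arm", "payload": {"series": [{"x":0.007,"y":-0.025,"z":0,"wx":0,"wy":0,"wz":0},{"x":0.014,"y":-0.05,"z":0,"wx":0,"wy":0,"wz":0},{"x":0.022,"y":-0.075,"z":0,"wx":0,"wy":0,"wz":0},{"x":0.03,"y":-0.1,"z":0,"wx":0,"wy":0,"wz":0},{"x":0.035,"y":-0.12,"z":0,"wx":0,"wy":0,"wz":0}]}}

```text
clock: 6.2
tcp_pos: [0.5341, 0.1211, 0.1825]
tool_rot: [-3.141, 0.002, 0.001]
contact_force: [-0.9, -0.4, -1.9]
width: 0.221
gripper_force: 25.0
```

Emit:
{"api": "move_arm", "payload": {"series": [{"x":0.005,"y":-0.015,"z":0,"wx":0,"wy":0,"wz":0},{"x":0.008,"y":-0.025,"z":0,"wx":0,"wy":0,"wz":0},{"x":0.009,"y":-0.032,"z":0,"wx":0,"wy":0,"wz":0},{"x":0.009,"y":-0.032,"z":0,"wx":0,"wy":0,"wz":0},{"x":0.009,"y":-0.032,"z":0,"wx":0,"wy":0,"wz":0}]}}

```text
clock: 6.7
tcp_pos: [0.5432, 0.1504, 0.1836]
tool_rot: [3.141, 0.0, -0.001]
contact_force: [-0.2, 0.6, -1.8]
width: 0.224
gripper_force: 25.0
```

```bash
python3 -c "
from h import *
snap('scene','s3');snap('top','t3')
a=cv2.imread('pics/t3.png');b=cv2.imread('pics/s3.png')
def c(im,x,y,w=50,h=60): return cv2.resize(im[y-h:y+h,x-w:x+w],(500,600),interpolation=cv2.INTER_CUBIC)
cv2.imwrite('pics/crop3.png',np.hstack([c(a,281,190)[:,100:400],c(b,257,195)]))
s=get_state();print(s['tcp_pos'],s['tool_rot'],s['width'],s['contact_force'])"
```

```text
[0.54330992 0.15017607 0.18377677] [ 3.14138208e+00 -1.63397773e-04 -1.07786600e-03] 0.22294555468144325 [-0.26838585  0.06091761 -1.87180044]
```

View pics/crop3.png

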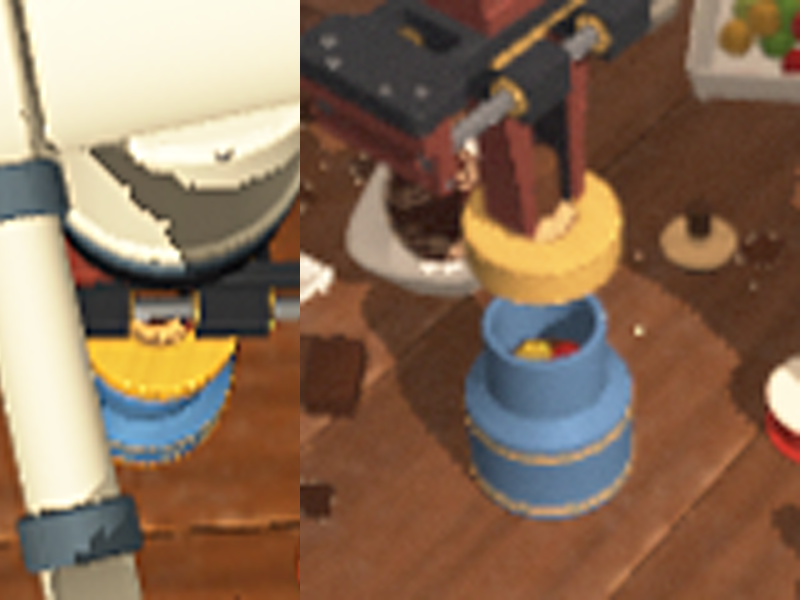

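```bash
python3 -c "
from fit import *
def ext(n,f,p,r,z,ox,oy,s,cx):
    P=np.array([proj(f,q) for q in circ(p,r,z,200)]);P=(P-[ox,oy]+.5)*s-.5+[cx,0]
    print(n,f,'x',P[:,0].min().round(1),P[:,0].max().round(1),'y',P[:,1].min().round(1),P[:,1].max().round(1))
S=('s3',);a=(207,135,5,300);t=(231,130,5,-100)
for nm,p in(('tcp',(.5433,.1502)),):
    for n,z in(('covtop',.1567),('covbot',.1367)):
        ext(n,'s3',p,.033,z,*a);ext(n,'t3',p,.033,z,*t)
for p in((.5437,.1508),(.5466,.15)):
  for n,r,z in(('rim',.0272,.095),('body52',.038,.052),('base',.038,0)):
    ext(n,'s3',p,r,z,*a);ext(n,'t3',p,r,z,*t)
"
```

```text
covtop s3 x 463.0 622.4 y 160.0 269.1
covtop t3 x 69.0 239.7 y 222.9 389.2
covbot s3 x 466.6 623.2 y 194.7 303.8
covbot t3 x 70.0 236.4 y 236.4 398.8
rim s3 x 485.3 609.8 y 272.9 362.7
rim t3 x 84.3 214.8 y 275.1 402.6
body52 s3 x 467.7 635.7 y 322.2 447.0
body52 t3 x 60.8 234.3 y 275.2 445.1
base s3 x 475.8 636.9 y 396.4 520.3
base t3 x 63.4 227.4 y 302.5 463.4
rim s3 x 481.6 605.9 y 269.1 358.5
rim t3 x 86.2 216.6 y 268.4 395.7
body52 s3 x 464.2 631.8 y 318.4 442.8
body52 t3 x 62.6 236.0 y 268.8 438.5
base s3 x 472.4 633.2 y 392.7 516.1
base t3 x 65.2 229.0 y 296.4 457.1
```

The cover silhouette (scene crop 464..623, lower edge 305) matches the TCP prediction. The canister lies about 1.2 mm further in +x, so I'll shift and lower in stages, watching the force.

Emit:
{"api": "move_arm", "payload": {"series": [{"x":0.0012,"y":0,"z":0.005,"wx":0,"wy":0,"wz":0},{"x":0.0012,"y":0,"z":0.012,"wx":0,"wy":0,"wz":0},{"x":0.0012,"y":0,"z":0.02,"wx":0,"wy":0,"wz":0},{"x":0.0012,"y":0,"z":0.028,"wx":0,"wy":0,"wz":0},{"x":0.0012,"y":0,"z":0.034,"wx":0,"wy":0,"wz":0}]}}

```text
clock: 7.3
tcp_pos: [0.5441, 0.1507, 0.1482]
tool_rot: [3.141, 0.001, -0.0]
contact_force: [-0.2, 0.3, -2.6]
width: 0.223
gripper_force: 25.0
```

Emit:
{"api": "move_arm", "payload": {"series": [{"x":0,"y":0,"z":0.003,"wx":0,"wy":0,"wz":0},{"x":0,"y":0,"z":0.006,"wx":0,"wy":0,"wz":0},{"x":0,"y":0,"z":0.009,"wx":0,"wy":0,"wz":0},{"x":0,"y":0,"z":0.011,"wx":0,"wy":0,"wz":0},{"x":0,"y":0,"z":0.011,"wx":0,"wy":0,"wz":0}]}}

```text
clock: 7.8
tcp_pos: [0.5445, 0.1509, 0.1384]
tool_rot: [3.142, 0.0, -0.0]
contact_force: [-0.5, 0.9, -0.8]
width: 0.225
gripper_force: 25.0
```

Emit:
{"api": "move_arm", "payload": {"series": [{"x":0,"y":0,"z":0.001,"wx":0,"wy":0,"wz":0},{"x":0,"y":0,"z":0.003,"wx":0,"wy":0,"wz":0},{"x":0,"y":0,"z":0.005,"wx":0,"wy":0,"wz":0},{"x":0,"y":0,"z":0.005,"wx":0,"wy":0,"wz":0},{"x":0,"y":0,"z":0.005,"wx":0,"wy":0,"wz":0}]}}

```text
clock: 8.3
tcp_pos: [0.5445, 0.1508, 0.1335]
tool_rot: [3.142, 0.0, -0.0]
contact_force: [0.4, -0.0, -2.5]
width: 0.221
gripper_force: 25.0
```

Emit:
{"api": "move_arm", "payload": {"series": [{"x":0,"y":0,"z":0.001,"wx":0,"wy":0,"wz":0},{"x":0,"y":0,"z":0.002,"wx":0,"wy":0,"wz":0},{"x":0,"y":0,"z":0.003,"wx":0,"wy":0,"wz":0},{"x":0,"y":0,"z":0.003,"wx":0,"wy":0,"wz":0},{"x":0,"y":0,"z":0.003,"wx":0,"wy":0,"wz":0}]}}

```text
clock: 8.8
tcp_pos: [0.5445, 0.1508, 0.1306]
tool_rot: [3.142, 0.0, -0.0]
contact_force: [0.1, 0.3, -1.9]
width: 0.219
gripper_force: 25.0
```

Emit:
{"api": "move_arm", "payload": {"series": [{"x":0,"y":0,"z":0.0005,"wx":0,"wy":0,"wz":0},{"x":0,"y":0,"z":0.001,"wx":0,"wy":0,"wz":0},{"x":0,"y":0,"z":0.001,"wx":0,"wy":0,"wz":0},{"x":0,"y":0,"z":0.001,"wx":0,"wy":0,"wz":0},{"x":0,"y":0,"z":0.001,"wx":0,"wy":0,"wz":0}]}}

```text
clock: 9.3
tcp_pos: [0.5446, 0.1509, 0.1301]
tool_rot: [-3.141, -0.001, -0.0]
contact_force: [-0.3, -0.5, 2.9]
width: 0.222
gripper_force: 25.0
```

Contact came at the expected height, so the lid is seated. I'll release, rise and look.

Emit:
{"api": "move_arm", "payload": {"series": [{"x":0,"y":0,"z":0,"wx":0,"wy":0,"wz":0},{"x":0,"y":0,"z":0,"wx":0,"wy":0,"wz":0},{"x":0,"y":0,"z":0,"wx":0,"wy":0,"wz":0},{"x":0,"y":0,"z":0,"wx":0,"wy":0,"wz":0},{"x":0,"y":0,"z":0,"wx":0,"wy":0,"wz":0}], "hand": -0.1}}

```text
clock: 9.8
tcp_pos: [0.5445, 0.1509, 0.1295]
tool_rot: [-3.142, 0.0, -0.0]
contact_force: [-0.3, 0.9, 0.2]
width: 0.448
gripper_force: 0.0
```

Emit:
{"api": "move_arm", "payload": {"series": [{"x":0,"y":0,"z":-0.005,"wx":0,"wy":0,"wz":0},{"x":0,"y":0,"z":-0.02,"wx":0,"wy":0,"wz":0},{"x":0,"y":0,"z":-0.035,"wx":0,"wy":0,"wz":0},{"x":0,"y":0,"z":-0.04,"wx":0,"wy":0,"wz":0},{"x":0,"y":0,"z":-0.04,"wx":0,"wy":0,"wz":0}]}}

```text
clock: 10.3
tcp_pos: [0.5454, 0.151, 0.1719]
tool_rot: [-3.141, -0.004, -0.0]
contact_force: [-0.6, -0.2, -0.2]
width: 0.448
gripper_force: 0.0
```

Emit:
{"api": "move_arm", "payload": {"series": [{"x":0,"y":0,"z":0,"wx":0,"wy":0,"wz":0},{"x":0,"y":0,"z":0,"wx":0,"wy":0,"wz":0},{"x":0,"y":0,"z":0,"wx":0,"wy":0,"wz":0},{"x":0,"y":0,"z":0,"wx":0,"wy":0,"wz":0},{"x":0,"y":0,"z":0,"wx":0,"wy":0,"wz":0}], "hand": 1}}

```text
clock: 10.8
tcp_pos: [0.5444, 0.1508, 0.1693]
tool_rot: [3.141, 0.001, -0.0]
contact_force: [0.2, 0.8, 0.4]
width: 0.867
gripper_force: 0.0
```

```bash
python3 -c "
from fit import *
snap('scene','s4')
b=cv2.imread('pics/s4.png')
x,y,w,h=257,195,60,60
cv2.imwrite('pics/crop4.png',cv2.resize(b[y-h:y+h,x-w:x+w],(600,600),interpolation=cv2.INTER_CUBIC))
s=get_state();print(s['tcp_pos'],s['width'],s['contact_force'])
for n,r,z in(('top',.033,.103),('bot',.033,.083),('bot+6',.033,.089),('body',.038,.052),('base',.038,0)):
    P=(np.array([proj('s4',q) for q in circ((.5446,.1508),r,z)])-[x-w,y-h]+.5)*5-.5
    print(n,P.min(0).round(1),P.max(0).round(1))
print((proj('s4',(.5446,.1508,.135))-[x-w,y-h]+.5)*5)
"
```

```text
[0.54444741 0.15085163 0.16941807] 0.913073289348236 [ 0.09703193 -0.18240491 -0.40822969]
top [219.1 250.2] [371.2 359. ]
bot [222.4 281.9] [371.9 390.5]
bot+6 [221.4 272.5] [371.7 381.2]
body [216.2 321.4] [384.1 446.1]
base [224.3 395.6] [385.4 519.4]
[292.28059876 250.59813265]
```

View pics/crop4.png

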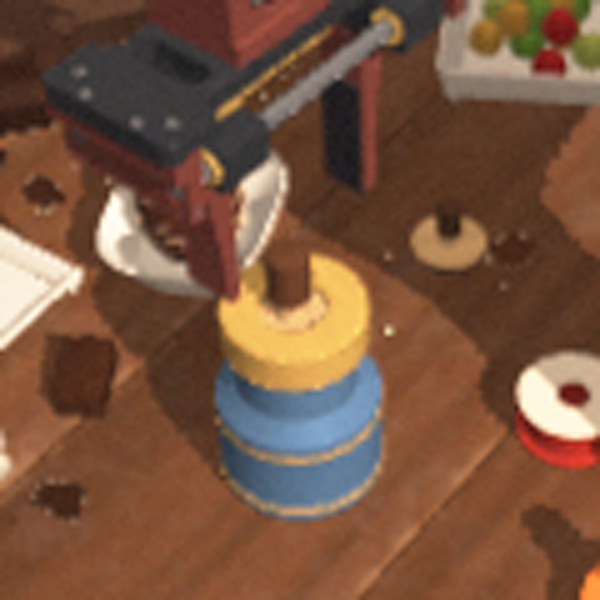

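The picture shows the cover hanging level round the neck (219..371, lower edge at about 390, matching the home prediction), with the knob free at (290,275). Next I'll go down over the rim and grip.

Emit:
{"api": "move_arm", "payload": {"series": [{"x":0,"y":0,"z":0.01,"wx":0,"wy":0,"wz":0},{"x":0,"y":0,"z":0.025,"wx":0,"wy":0,"wz":0},{"x":0,"y":0,"z":0.04,"wx":0,"wy":0,"wz":0},{"x":0,"y":0,"z":0.052,"wx":0,"wy":0,"wz":0},{"x":0,"y":0,"z":0.055,"wx":0,"wy":0,"wz":0}]}}

```text
clock: 11.35
tcp_pos: [0.5433, 0.1506, 0.1115]
tool_rot: [3.141, 0.004, -0.0]
contact_force: [-1.0, 0.1, 0.0]
width: 1.003
gripper_force: 0.0
```

Emit:
{"api": "move_arm", "payload": {"series": [{"x":0,"y":0,"z":0.004,"wx":0,"wy":0,"wz":0},{"x":0,"y":0,"z":0.008,"wx":0,"wy":0,"wz":0},{"x":0,"y":0,"z":0.01,"wx":0,"wy":0,"wz":0},{"x":0,"y":0,"z":0.01,"wx":0,"wy":0,"wz":0},{"x":0,"y":0,"z":0.01,"wx":0,"wy":0,"wz":0}]}}

```text
clock: 11.85
tcp_pos: [0.5447, 0.1509, 0.105]
tool_rot: [-3.141, -0.001, -0.0]
contact_force: [0.3, 0.9, 0.7]
width: 1.001
gripper_force: 0.0
```

Emit:
{"api": "move_arm", "payload": {"series": [{"x":0,"y":0,"z":0,"wx":0,"wy":0,"wz":0},{"x":0,"y":0,"z":0,"wx":0,"wy":0,"wz":0},{"x":0,"y":0,"z":0,"wx":0,"wy":0,"wz":0},{"x":0,"y":0,"z":0,"wx":0,"wy":0,"wz":0},{"x":0,"y":0,"z":0,"wx":0,"wy":0,"wz":0}], "hand": 0.3, "grip_force": 15}}

```text
clock: 12.35
tcp_pos: [0.5446, 0.1508, 0.1048]
tool_rot: [3.142, -0.0, -0.0]
contact_force: [-0.2, -0.5, 0.9]
width: 0.762
gripper_force: 15.0
```

Emit:
{"api": "move_arm", "payload": {"series": [{"x":0,"y":0,"z":0,"wx":0,"wy":0,"wz":0},{"x":0,"y":0,"z":0,"wx":0,"wy":0,"wz":0},{"x":0,"y":0,"z":0,"wx":0,"wy":0,"wz":0},{"x":0,"y":0,"z":0,"wx":0,"wy":0,"wz":0},{"x":0,"y":0,"z":0,"wx":0,"wy":0,"wz":0}]}}

```text
clock: 12.85
tcp_pos: [0.5446, 0.1508, 0.1048]
tool_rot: [3.142, -0.0, -0.0]
contact_force: [0.1, -0.9, 1.3]
width: 0.761
gripper_force: 15.0
```

Emit:
{"api": "move_arm", "payload": {"series": [{"x":0,"y":0,"z":-0.001,"wx":0,"wy":0,"wz":0},{"x":0,"y":0,"z":-0.004,"wx":0,"wy":0,"wz":0},{"x":0,"y":0,"z":-0.008,"wx":0,"wy":0,"wz":0},{"x":0,"y":0,"z":-0.012,"wx":0,"wy":0,"wz":0},{"x":0,"y":0,"z":-0.016,"wx":0,"wy":0,"wz":0}]}}

```text
clock: 13.35
tcp_pos: [0.5446, 0.1509, 0.121]
tool_rot: [-3.141, -0.0, -0.0]
contact_force: [0.7, 0.5, -0.9]
width: 0.762
gripper_force: 15.0
```

Emit:
{"api": "move_arm", "payload": {"series": [{"x":0,"y":0,"z":-0.006,"wx":0,"wy":0,"wz":0},{"x":0,"y":0,"z":-0.014,"wx":0,"wy":0,"wz":0},{"x":0,"y":0,"z":-0.022,"wx":0,"wy":0,"wz":0},{"x":0,"y":0,"z":-0.032,"wx":0,"wy":0,"wz":0},{"x":0,"y":0,"z":-0.042,"wx":0,"wy":0,"wz":0}]}}

```text
clock: 13.85
tcp_pos: [0.5446, 0.1509, 0.1637]
tool_rot: [-3.141, -0.0, -0.0]
contact_force: [0.2, 0.5, -1.3]
width: 0.762
gripper_force: 15.0
```

Emit:
{"api": "move_arm", "payload": {"series": [{"x":0,"y":0,"z":-0.012,"wx":0,"wy":0,"wz":0},{"x":0,"y":0,"z":-0.024,"wx":0,"wy":0,"wz":0},{"x":0,"y":0,"z":-0.036,"wx":0,"wy":0,"wz":0},{"x":0,"y":0,"z":-0.043,"wx":0,"wy":0,"wz":0},{"x":0,"y":0,"z":-0.045,"wx":0,"wy":0,"wz":0}]}}

```text
clock: 14.35
tcp_pos: [0.5449, 0.151, 0.2091]
tool_rot: [-3.141, -0.002, -0.0]
contact_force: [0.0, -0.7, -1.8]
width: 0.763
gripper_force: 15.0
```

Emit:
{"api": "move_arm", "payload": {"series": [{"x":0,"y":0,"z":0,"wx":0,"wy":0,"wz":0},{"x":0,"y":0,"z":0,"wx":0,"wy":0,"wz":0},{"x":0,"y":0,"z":0,"wx":0,"wy":0,"wz":0},{"x":0,"y":0,"z":0,"wx":0,"wy":0,"wz":0},{"x":0,"y":0,"z":0,"wx":0,"wy":0,"wz":0}]}}

```text
clock: 14.85
tcp_pos: [0.5444, 0.1508, 0.2073]
tool_rot: [3.141, 0.001, -0.0]
contact_force: [0.2, -0.6, -1.1]
width: 0.762
gripper_force: 15.0
```

```bash
python3 -c "
from fit import *
snap('scene','s5')
b=cv2.imread('pics/s5.png')
x,y,w,h=257,185,60,60
cv2.imwrite('pics/crop5.png',cv2.resize(b[y-h:y+h,x-w:x+w],(600,600),interpolation=cv2.INTER_CUBIC))
s=get_state();print(s['tcp_pos'],s['width'],s['contact_force'],s['gripper_force'])
for n,r,z in(('flangetop',.0285,.099),('cover bot',.033,.187)):
    P=(np.array([proj('s5',q) for q in circ((.5446,.1508),r,z)])-[x-w,y-h]+.5)*5-.5
    print(n,P.min(0).round(1),P.max(0).round(1))
"
```

```text
[0.54442652 0.15085498 0.20738824] 0.760666101466285 [-0.26003438  0.08879411  0.53108057] 14.99986119568348
flangetop [230.1 313.6] [361.  407.6]
cover bot [204.  154.5] [367.7 263.4]
```

View pics/crop5.png

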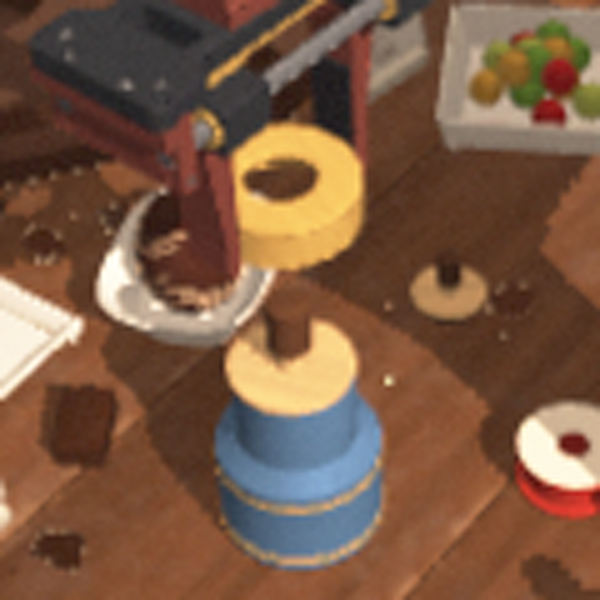

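The picture shows the brass cover held level between the fingers (lower edge at about row 269). The inner lid's flange rests flat on the rim (226..358), and the canister hasn't moved. I'll hand it in.

```bash
python3 -c "
from station import *
print(close_job())"
```

```text
the job is handed in; nothing more can be done
None
```

I handed the job in at about 15 s with the inner lid home in the canister and the brass cover held level about 9 cm above the rim; `close_job` returned no verdict, so this rests on the last picture and readings.

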